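Pop the battery hatch of the booth air monitor

TASK

The cells in the air monitor with the orange lid are due for changing: open its battery hatch by pressing the orange lid in firmly with the fingertips at the white dot, once, then letting go so that it pops up by itself. See that it stays standing open with the hand clear of it for a couple of seconds, and do not push it shut again. Do not hammer the lid, do not lift or shove the monitors, and leave the blue-lidded monitor shut and the cup, bowl and brush where they are.

Things in the scene. Friction and masses are not known exactly. Their poses are not given: they have to be found in the camera images.
- orange_monitor: grey bench-top air monitor with an ORANGE battery lid, 150 mm (its x) by 110 mm (its y), deck 64 mm high, 0.9 kg, standing loose on rubber feet. Origin at the centre of its underside; z up. Its -x third is a control panel with a small display; the lid covers the +x two thirds.
- orange_press (a point): centre of the white dot (15 mm across) on top of the orange lid, where to press; on the lid's midline, 14 mm from the lid's free edge (-x side) and 66 mm from the hinge (+x side). It moves with the lid; lid shut: 75 mm above the table, 11 mm above the deck, at x = 0, y = 0 of the monitor. The lid is 80 mm by 86 mm (monitor's x by y).
- orange_lid (a joint): orange lid angle about its hinge at the +x side: 0 latched, negative pressed in (rubber stop at about -0.12, 8 mm down at the dot), positive open, free edge up, stop at 1.2. Push-push latch: 2 to 3 N trips it 3 to 4 mm down (about -0.045); on letting go a spring swings it to 1.2 in about 1 s and holds it; it follows a withdrawing finger. Pushing the open lid fully down would latch it again.
- blue_monitor: the same monitor with a BLUE lid; origin at the centre of its underside. Must be left alone.
- blue_lid (a joint): angle of the blue lid, same meaning and the same latch; must stay at 0.
- cup: pale unglazed beaker, 64 mm across, 79 mm high, loose; origin at the centre of its underside
- bowl: small green glazed bowl, 104 mm across, 47 mm high, loose; origin at the centre of its underside
- brush: thin blue-handled brush, 135 mm long (its y), 10 mm thick, lying loose; origin at the centre of its underside
- orange_pin (a joint): sideways position (m) of the small latch pin hidden under the orange lid, not to be handled: 0 when latched, goes to about +0.006 when the latch trips and stays there while the lid is open; passes below -0.002 only when the open lid is pushed back down to latch again
Not all that is in view belongs to the job. Of the things that look like the cup, the larger one is meant.

How it is judged:
On the way, in this order (a step that is already met when the one before it is completed fails the run):
1. the orange lid is pressed in by the fingers (value of joint orange_lid below -0.03 rad and contact force between the fingers and orange_monitor above 0.5 N), for 0.02 s.
2. the orange lid has popped up and stands open (over 1.0 rad) by itself, untouched, for 1.5 s (value of joint orange_lid above 1 rad and contact force between each of the arm, the fingers and orange_monitor below 0.05 N), for 1.5 s.
At the end, for the whole second after the job is handed in: The orange lid stands open by more than 1.0 rad and at rest, with the robot clear; the blue lid is shut (within 0.05 rad); both monitors, the cup, bowl and brush are within 25 mm of where they started, the monitor flat and the cup upright (value of joint orange_lid above 1 rad and velocity of joint orange_lid between -0.1 and 0.1 rad/s and value of joint blue_lid between -0.04 and 0.05 rad and distance of each of orange_monitor, blue_monitor, cup, bowl, brush from where it was at the start of the episode below 0.025 m and angle between orange_monitor's own z axis and vertical below 0.05 rad and linear speed of orange_monitor below 0.02 m/s and angle between cup's own z axis and vertical below 0.1 rad); the robot touches nothing.
It fails at once if the popped orange lid is pushed back down into its latch (value of joint orange_pin below -0.002 m).
It fails at once if the blue lid is pressed in or opened (value of joint blue_lid above 0.1 rad or value of joint blue_lid below -0.04 rad).
It fails at once if the orange monitor is hammered (over 50 N) (contact force between the fingers and orange_monitor above 50 N).
It fails at once if a monitor is lifted or shoved along the table (height (world z) of any of orange_monitor, blue_monitor above 0.012 m or distance of any of orange_monitor, blue_monitor from where it was at the start of the episode above 0.03 m).
It fails at once if the cup, bowl or brush is disturbed (distance of any of cup, bowl, brush from where it was at the start of the episode above 0.03 m).
It also fails if it takes over 40 s, if anything falls off the work surface, if the arm or the gripper's body presses on something with over 40 N, if the wrist force passes 120 N, or if a joint passes its speed limit or range.

ROBOT

A 7-joint arm with a two-finger parallel gripper is mounted at the origin on a cart in front of the work surface, level with it; the furniture and walls round the work are solid. World frame = base frame: x ahead of the robot, y to its left, z up, the work surface at z = 0. Lengths are in m, angles in rad, forces in N, time in s.
With the tool pointing down it reaches from about 0.425 to 0.975 m from the base axis. Payload 16.7 kg.
Tool frame: the origin (TCP) lies at the very end of the fingers, on their centre line; the grasp point (between the pads) lies 19 mm behind it; z points along the fingers, y is the line along which they close (so a half turn about z gives the same grasp; the last joint's range is limited). The gripper opens to 85 mm and grips with 20 to 120 N. Pads are 22 mm wide; open, the fingers measure 114 mm over their backs; the gripper's body (76 mm by 85 mm) begins 54 mm behind the grasp point. The pads swing forward as they close: fully open they stand 13 mm farther back than shut.
Start: joints at [-1.298, 0.426, 0.074, 1.606, -0.034, 1.111, -0.067], TCP at [0.276, 0.616, 0.231] pointing down, gripper open.
Joint ranges: [-2.85, 2.85], [-0.5, 2.14], [-1.23, 1.37], [0.21, 2.46], [-1.02, 4.16], [0.16, 2.05], [-2.73, 2.73]. Speed limits (rad/s): [1.89, 1.89, 2.39, 2.39, 3.01, 3.01, 3.01].

INTERFACE

Orientations are given as a unit quaternion [w, x, y, z].
In Python, from bench import sensors, imaging, ctrl gives the robot as it stands.
- The arm moves only by the tool drive_tool, never from a script. Its arguments are lists of equal length, an entry for each row: "twist": the turn, a rotation vector about the tool's x, y, z in degrees, a list of three; "delta_pos": the shift along the tool's x, y, z in cm, a list of three; "grip": the closure, from 0 (fully open) to 1 (shut). A call has 1 to 10 rows; each row is the pose to reach, as a shift and turn from the pose commanded when the call began, along the tool's axes at that moment; what a row does not reach only later rows make up. A row lasts 1/12 s, in which the tool goes at most 41.7 mm and 7.16 degrees, less where a joint would pass 70% of its speed; a pose out of reach is approached as far as the arm can. A call with a gripper value outside its range is refused whole. The fingers move at their own pace and stop on an object; "newtons" is the grip in N (left out, the last holds). Time passes only in rows, so rows that repeat a pose let the fingers close. It gives the time, the measured TCP pose, the force, the opening and the grip force at its end, in the units of the state.
- sensors.state(): the state, without advancing time (a new reading comes with each control period).
- imaging.camera(name): name is "scene" or "top" or "wrist"; returns a dict with "frame" (400x640x3 uint8, red, green, blue), "mtx" (3x3 intrinsics, pixels), "k1" (the pictures are not rectified: a ray, as slopes to the right and down, at radius r is drawn at 1 + k1 r^2 times it, then the intrinsics apply), "origin" and "attitude" of the camera in the world; the wrist camera has in their place "T_tool_cam" (4x4, takes a point from camera to tool coordinates, whose origin is the TCP and whose axes are the flange's). Camera axes: x right, y down, z forward; pixel columns grow to the right and rows downward; lengths in m; the calibration is good to about 2 mm. A picture is of the moment at which its call begins: read the wrist's pose just before it. There is no depth.
- ctrl.hand_in(): hands the job in; it is judged then, once.
The state is a dict: "t": time; "joints": joint angles; "joint_vel": joint speeds; "effort": joint torques, N m; "tool_pos": TCP position; "tool_rot": TCP orientation; "contact_force": force on the tool from outside, world axes, zero at the start; "torque": the same for the moment, N m; "opening": finger opening in m; "grasp_force": force on a finger pad.
Only numpy, scipy, OpenCV 4.12 (cv2) and the standard library are available. Lean on these libraries where they do the work, as an engineer would, in place of code of your own. Each camera call takes 0.05 s, during which the arm holds its last target. There are 200 camera calls.

## Working session

There is one attempt and no reset: what is moved stays moved. The work goes in short steps, Python scripts to look and compute and a tool call to move; the robot and the scene stay as the last step left them, time stands still between calls to the robot, and variables do not carry over. Pictures are saved under pics/ and viewed, at most 10 in all, crops included, and the job is handed in when it is done.

Besides the shell and the picture viewer there is one more tool, called after ">>>" as name(argument=value, ...), one argument or row to a line, values as JSON. drive_tool: Moves the arm, as the interface text tells. Its arguments: {"type":"object","properties":{"twist":{"type":"array"},"delta_pos":{"type":"array"},"grip":{"type":"array"},"newtons":{"type":"number"}},"required":["twist","delta_pos","grip"]}

```bash
mkdir -p pics
cat > h.py <<'E'
import numpy as np, cv2
from scipy.spatial.transform import Rotation as R
from bench import sensors, imaging, ctrl
def rot(q):
    q=np.asarray(q,float)
    return q if q.shape==(3,3) else R.from_quat(q[[1,2,3,0]]).as_matrix()
def ray(c,u,v):
    d=cv2.undistortPoints(np.array([[[u,v]]],float),np.array(c["mtx"]),np.array([c["k1"],0,0,0.]))[0,0]
    return np.array(c["origin"]),rot(c["attitude"])@np.array([d[0],d[1],1])
def onplane(c,u,v,z):
    o,d=ray(c,u,v); return o+d*(z-o[2])/d[2]
E
python3 - <<'E'
from h import *
for n in("scene","top"):
    c=imaging.camera(n); cv2.imwrite(f"pics/{n}0.png",c["frame"][:,:,::-1]); print(n,c["origin"],c["attitude"],c["k1"],c["mtx"])
    np.save(n+".npy",c,allow_pickle=True)
s=sensors.state();print(s)
E
```

```text
scene [-0.03380599  1.0261663   0.53595891] [ 0.16840902 -0.22964523  0.79960193 -0.52871375] -0.11632228434857553 [[457.64255037   0.         321.52888881]
 [  0.         457.64255037 202.07182234]
 [  0.           0.           1.        ]]
top [0.32536204 0.08949323 1.3950253 ] [ 0.05660125 -0.70245471  0.70619305 -0.06815458] 0.034693356339724826 [[518.04884397   0.         323.72038471]
 [  0.         518.04884397 201.45758374]
 [  0.           0.           1.        ]]
{'t': 0.1, 'joints': array([-1.29851788,  0.42663714,  0.07389046,  1.60654527, -0.03410858,
        1.11080974, -0.06710458]), 'joint_vel': array([-0.0003887 ,  0.00012753,  0.00024961, -0.00020114, -0.00104935,
        0.00139881,  0.00089398]), 'effort': array([ 7.00456920e-03, -9.51515865e+01,  3.77013981e+00, -4.64399993e+01,
        1.95383630e-02,  6.66436128e-03, -1.31835836e-04]), 'tool_pos': array([0.27622529, 0.61548676, 0.23070231]), 'tool_rot': array([-7.72562366e-05,  2.09365749e-01,  9.77837235e-01, -5.64284530e-04]), 'contact_force': array([-0.35187033, -0.45288598,  0.07449201]), 'torque': array([ 0.06750721, -0.03025755,  0.04969507]), 'grasp_force': 0.0, 'opening': 0.08548570308198482}
```

View pics/scene0.png

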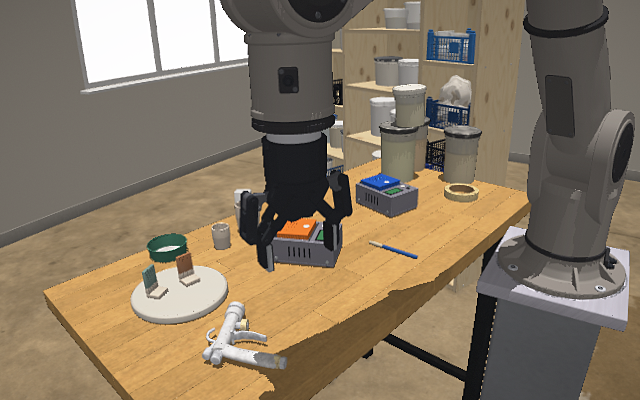

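View pics/top0.png

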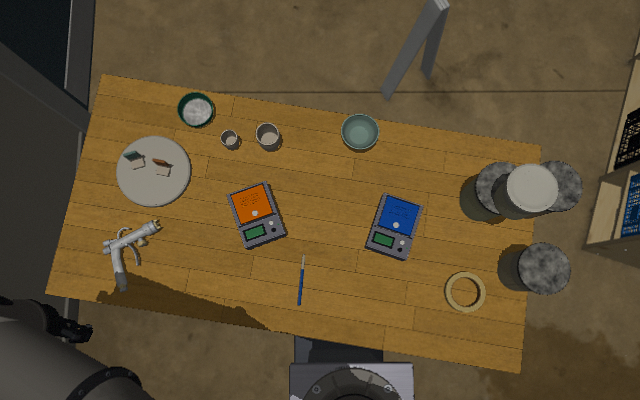

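The top view shows the orange lid at about (250,203), its white dot at (255,213) and the display at (256,232). The blue lid is at (400,215). The cup is at (267,136), with a smaller look-alike at (229,140), and the bowl is at (360,131), with a green tape-like ring at (197,110). The brush is at (301,280).
Candidates for the target: the orange-lid dot (255,213) and the blue-lid dot (about 393,227). The orange one matches the description. Next I'll measure it and check it in a close crop.

Run:
```python
from h import *
c=np.load("top.npy",allow_pickle=True).item(); f=c["frame"]
hsv=cv2.cvtColor(f,cv2.COLOR_RGB2HSV)
m=cv2.inRange(hsv,(5,200,150),(17,255,255)); m[:, :220]=0; m[:,290:]=0
cs=max(cv2.findContours(m,cv2.RETR_EXTERNAL,cv2.CHAIN_APPROX_NONE)[0],key=cv2.contourArea)
box=cv2.boxPoints(cv2.minAreaRect(cs)); print(box)
P=[onplane(c,u,v,.075) for u,v in box]; P=np.array(P);print(P.round(4)); print("center",P.mean(0),"sides",[np.linalg.norm(P[i]-P[i-1]) for i in range(4)])
w=cv2.inRange(hsv,(0,0,140),(179,110,255)); w[:205]=0;w[222:]=0;w[:,:245]=0;w[:,265:]=0
n,l,st,ce=cv2.connectedComponentsWithStats(w); print(st,ce)
for i in range(1,n): print(onplane(c,*ce[i],.075))
g=cv2.inRange(hsv,(45,80,60),(95,255,255)); g[:222]=0;g[245:]=0;g[:,:240]=0;g[:,275:]=0
n,l,st,ce=cv2.connectedComponentsWithStats(g); i=1+np.argmax(st[1:,4]); print("disp",st[i],ce[i],onplane(c,*ce[i],.065))
# others
for nm,u,v,z in [("cup",267,131,.079),("bowl",360,131,.047),("brush",301,280,.01),("brushtip",304,257,.01),("blue",393,227,.075)]: print(nm,onplane(c,u,v,z).round(3))
cv2.imwrite("pics/crop.png",cv2.resize(f[170:260,215:300,::-1],None,fx=6,fy=6,interpolation=cv2.INTER_CUBIC))
# scene dot
c=np.load("scene.npy",allow_pickle=True).item()
```

```text
[[230.57666 195.33575]
 [261.48907 184.09488]
 [271.64966 212.0365 ]
 [240.73724 223.27737]]
[[0.578  0.3076 0.075 ]
 [0.6074 0.2284 0.075 ]
 [0.5338 0.2013 0.075 ]
 [0.5051 0.2799 0.075 ]]
center [0.55607648 0.25431428 0.075     ] sides [np.float64(0.07801348516117387), np.float64(0.08450186770400166), np.float64(0.07843205235373799), np.float64(0.08373758619672172)]
[[     0      0    640    400 255976]
 [   252    211      6      5     24]] [[319.50609432 199.49874207]
 [254.5        212.91666667]]
[0.53174124 0.24525784 0.075     ]
disp [245 226  19  13 146] [254.26027397 232.12328767] [0.48329081 0.24619808 0.065     ]
cup [0.75  0.215 0.079]
bowl [ 0.76  -0.033  0.047]
brush [0.362 0.127 0.01 ]
brushtip [0.423 0.119 0.01 ]
blue [ 0.494 -0.111  0.075]
```

View pics/crop.png

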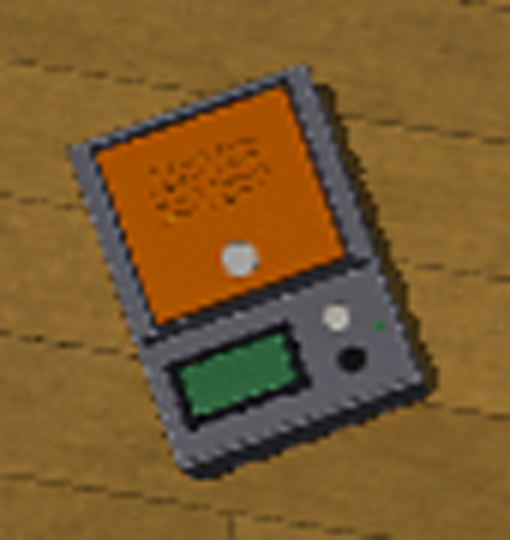

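The crop confirms the target: orange lid, with the white dot at crop pixel (240,259), which is image (255,213). It sits on the free-edge side next to the display. The dot comes out at (0.532, 0.245, 0.075), and lid centre minus 26 mm gives the same point. The lid sides measure 78x84 mm and the reach is 0.586 m, both as expected. I'll move above the dot with the fingers shutting.

>>> drive_tool(
  twist=[
    [0,0,-5],
    [0,0,-10],
    [0,0,-15],
    [0,0,-20],
    [0,0,-25],
    [0,0,-30],
    [0,0,-35],
    [0,0,-40],
    [0,0,-44],
    [0,0,-44],
  ],
  delta_pos=[
    [-2,-1.2,0],
    [-6,-3.6,0],
    [-10,-6.1,0],
    [-14,-8.5,0],
    [-18,-10.9,0],
    [-22,-13.4,0],
    [-26,-15.8,0],
    [-30,-18.2,0],
    [-34,-20.6,0],
    [-37,-22.5,0],
  ],
  grip=[1,1,1,1,1,1,1,1,1,1],
  newtons=20,
)

```text
t: 0.93
tool_pos: [0.503, 0.2857, 0.2313]
tool_rot: [-0.0, -0.175, 0.985, 0.0]
contact_force: [1.8, -0.1, -0.0]
opening: 0.0001
grasp_force: 0.0
```

>>> drive_tool(
  twist=[
    [0,0,0],
    [0,0,0],
    [0,0,0],
    [0,0,0],
  ],
  delta_pos=[
    [0,0,0],
    [0,0,0],
    [0,0,0],
    [0,0,0],
  ],
  grip=[1,1,1,1],
)

```text
t: 1.27
tool_pos: [0.5015, 0.2888, 0.2311]
tool_rot: [-0.0, -0.173, 0.985, 0.0]
contact_force: [-0.7, 0.6, -0.1]
opening: 0.0001
grasp_force: 0.0
```

```bash
cat > d.py <<'E'
from h import *
s=sensors.state(); M=rot(s["tool_rot"]); print(s["t"],s["tool_pos"].round(4),s["contact_force"].round(2),s["opening"]); print(M.round(3))
print("cm tool to dot",(M.T@(np.array([.532,.2453,.075])-s["tool_pos"])*100).round(2))
E
python3 d.py
python3 - <<'E'
from h import *
s=sensors.state(); M=rot(s["tool_rot"])
c=imaging.camera("wrist"); T=np.array(c["T_tool_cam"]); c["origin"]=s["tool_pos"]+M@T[:3,3]; c["attitude"]=M@T[:3,:3]
cv2.imwrite("pics/w1.png",c["frame"][:,:,::-1]); np.save("w1.npy",c,allow_pickle=True)
hsv=cv2.cvtColor(c["frame"],cv2.COLOR_RGB2HSV)
m=cv2.inRange(hsv,(4,170,110),(18,255,255))
cs=max(cv2.findContours(m,cv2.RETR_EXTERNAL,cv2.CHAIN_APPROX_NONE)[0],key=cv2.contourArea)
box=cv2.boxPoints(cv2.minAreaRect(cs));P=np.array([onplane(c,u,v,.075) for u,v in box]);print(box.round(),P.round(4),P.mean(0))
h=cv2.fillPoly(np.zeros(m.shape,np.uint8),[cv2.convexHull(cs)],255)
w=cv2.inRange(hsv,(0,0,140),(179,90,255))&h
n,l,st,ce=cv2.connectedComponentsWithStats(w)
for i in range(1,n):
  if st[i,4]>60: print(st[i],ce[i],onplane(c,*ce[i],.075))
E
```

```text
1.2667 [0.5015 0.2888 0.2311] [-0.73  0.59 -0.1 ] 6.284559138678516e-05
[[-0.94  -0.341 -0.001]
 [-0.341  0.94   0.   ]
 [ 0.001  0.    -1.   ]]
cm tool to dot [-1.39 -5.14 15.61]
[[221. 188.]
 [316. 188.]
 [316. 270.]
 [221. 270.]] [[0.5337 0.202  0.075 ]
 [0.5052 0.2806 0.075 ]
 [0.5792 0.3069 0.075 ]
 [0.6098 0.2231 0.075 ]] [0.55694473 0.25313191 0.075     ]
```

View pics/w1.png

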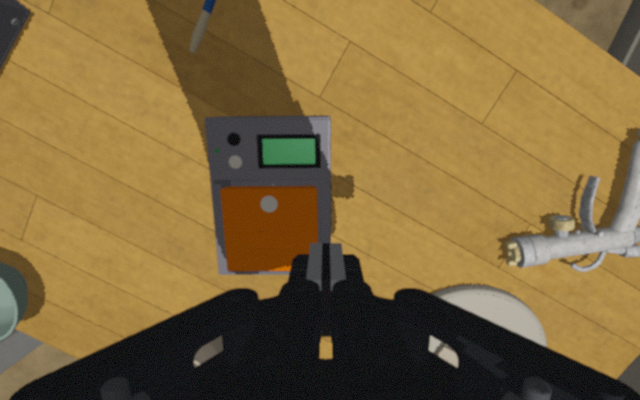

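The wrist view shows the dot at (269,204) on the orange lid, square to the tool. The lid corners agree with the top view to 1–2 mm. Next I'll go to about 2.5 cm above the dot.

>>> drive_tool(
  twist=[
    [0,0,0],
    [0,0,0],
    [0,0,0],
    [0,0,0],
    [0,0,0],
    [0,0,0],
    [0,0,0],
    [0,0,0],
  ],
  delta_pos=[
    [-0.7,-2.5,2],
    [-1.4,-5.1,4],
    [-1.4,-5.1,7],
    [-1.4,-5.1,10],
    [-1.4,-5.1,12],
    [-1.4,-5.1,13],
    [-1.4,-5.1,13],
    [-1.4,-5.1,13],
  ],
  grip=[1,1,1,1,1,1,1,1],
)

```text
t: 1.98
tool_pos: [0.5327, 0.2453, 0.1017]
tool_rot: [-0.0, -0.173, 0.985, 0.0]
contact_force: [0.3, 0.5, 0.6]
opening: 0.0
grasp_force: 0.0
```

```bash
python3 d.py
python3 - <<'E'
from h import *
c=np.load("w1.npy",allow_pickle=True).item(); print("dot wrist",onplane(c,269,204,.075))
c=imaging.camera("scene"); cv2.imwrite("pics/s2.png",cv2.resize(c["frame"][150:300,200:400,::-1],None,fx=4,fy=4,interpolation=cv2.INTER_CUBIC))
E
```

```text
1.9833 [0.5327 0.2453 0.1017] [0.29 0.47 0.6 ] 4.716485803471118e-05
[[-0.94 -0.34 -0.  ]
 [-0.34  0.94  0.  ]
 [ 0.    0.   -1.  ]]
cm tool to dot [0.06 0.02 2.67]
dot wrist [0.53312838 0.24617963 0.075     ]
```

View pics/s2.png

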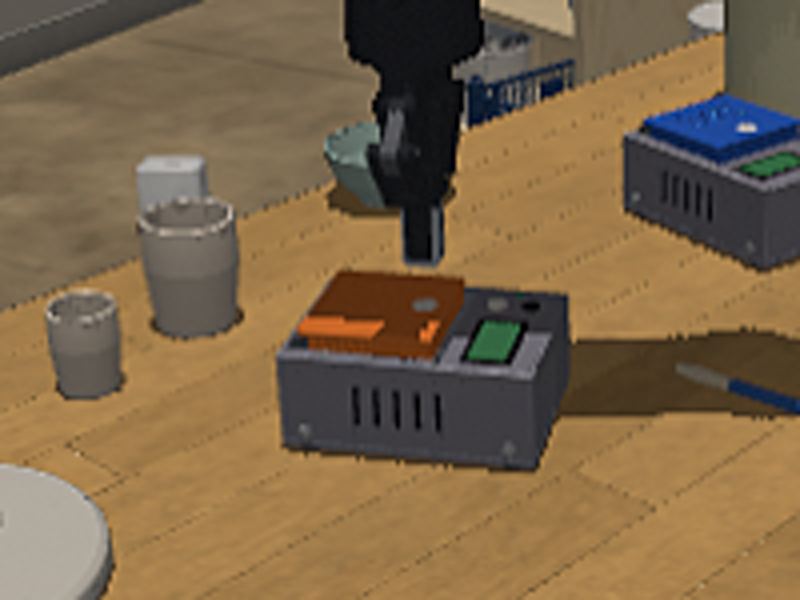

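The fingertip stands right above the dot at crop (425,305). I'll press down slowly and watch the force.

>>> drive_tool(
  twist=[
    [0,0,0],
    [0,0,0],
    [0,0,0],
    [0,0,0],
    [0,0,0],
    [0,0,0],
    [0,0,0],
    [0,0,0],
    [0,0,0],
  ],
  delta_pos=[
    [0,0,0.8],
    [0,0,1.6],
    [0,0,2.1],
    [0,0,2.4],
    [0,0,2.6],
    [0,0,2.8],
    [0,0,3.0],
    [0,0,3.1],
    [0,0,3.1],
  ],
  grip=[1,1,1,1,1,1,1,1,1],
)

```text
t: 2.78
tool_pos: [0.5326, 0.2445, 0.0702]
tool_rot: [-0.0, -0.172, 0.985, -0.0]
contact_force: [-1.2, -0.6, 1.1]
opening: 0.0002
grasp_force: 1.1
```

>>> drive_tool(
  twist=[
    [0,0,0],
    [0,0,0],
    [0,0,0],
  ],
  delta_pos=[
    [0,0,0.1],
    [0,0,0.15],
    [0,0,0.15],
  ],
  grip=[1,1,1],
)

```text
t: 3.03
tool_pos: [0.5328, 0.2445, 0.0688]
tool_rot: [0.0, -0.172, 0.985, 0.0]
contact_force: [-1.7, -0.8, 1.6]
opening: 0.0003
grasp_force: 1.1
```

>>> drive_tool(
  twist=[
    [0,0,0],
    [0,0,0],
    [0,0,0],
  ],
  delta_pos=[
    [0,0,0.05],
    [0,0,0.1],
    [0,0,0.1],
  ],
  grip=[1,1,1],
)

```text
t: 3.28
tool_pos: [0.5327, 0.2445, 0.0678]
tool_rot: [-0.0, -0.172, 0.985, 0.0]
contact_force: [-2.7, -1.5, 2.7]
opening: 0.0
grasp_force: 2.2
```

>>> drive_tool(
  twist=[
    [0,0,0],
    [0,0,0],
    [0,0,0],
  ],
  delta_pos=[
    [0,0,0.05],
    [0,0,0.1],
    [0,0,0.1],
  ],
  grip=[1,1,1],
)

```text
t: 3.53
tool_pos: [0.5328, 0.2446, 0.0672]
tool_rot: [0.0, -0.172, 0.985, 0.0]
contact_force: [-4.6, -2.0, 11.7]
opening: 0.0
grasp_force: 6.0
```

The force rises stiffly to 11.7 N at about 8 mm down, so the lid is on the rubber stop and past the trip point. I'll let go by going up, then back toward the panel side (tool +x).

>>> drive_tool(
  twist=[
    [0,0,0],
    [0,0,0],
    [0,0,0],
    [0,0,0],
    [0,0,0],
    [0,0,0],
    [0,0,0],
    [0,0,0],
    [0,0,0],
    [0,0,0],
  ],
  delta_pos=[
    [0,0,-0.5],
    [0,0,-2.5],
    [0.5,0,-6],
    [1.5,0,-10],
    [3,0,-14],
    [4,0,-17],
    [4,0,-19],
    [4,0,-20],
    [4,0,-20],
    [4,0,-20],
  ],
  grip=[1,1,1,1,1,1,1,1,1,1],
)

```text
t: 4.37
tool_pos: [0.4952, 0.231, 0.2662]
tool_rot: [0.0, -0.172, 0.985, -0.0]
contact_force: [0.5, 0.0, -0.2]
opening: -0.0003
grasp_force: 0.0
```

>>> drive_tool(
  twist=[
    [0,0,0],
    [0,0,0],
    [0,0,0],
    [0,0,0],
    [0,0,0],
    [0,0,0],
    [0,0,0],
    [0,0,0],
    [0,0,0],
    [0,0,0],
  ],
  delta_pos=[
    [0,0,0],
    [0,0,0],
    [0,0,0],
    [0,0,0],
    [0,0,0],
    [0,0,0],
    [0,0,0],
    [0,0,0],
    [0,0,0],
    [0,0,0],
  ],
  grip=[1,1,1,1,1,1,1,1,1,1],
)

```text
t: 5.2
tool_pos: [0.4951, 0.2309, 0.2668]
tool_rot: [0.0, -0.172, 0.985, -0.0]
contact_force: [0.1, -0.5, 0.5]
opening: 0.0002
grasp_force: 0.0
```

Run:
```python
from h import *
c=imaging.camera("scene"); cv2.imwrite("pics/s3.png",cv2.resize(c["frame"][120:300,180:430,::-1],None,fx=3,fy=3,interpolation=cv2.INTER_CUBIC))
```

```text
(no output)
```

View pics/s3.png

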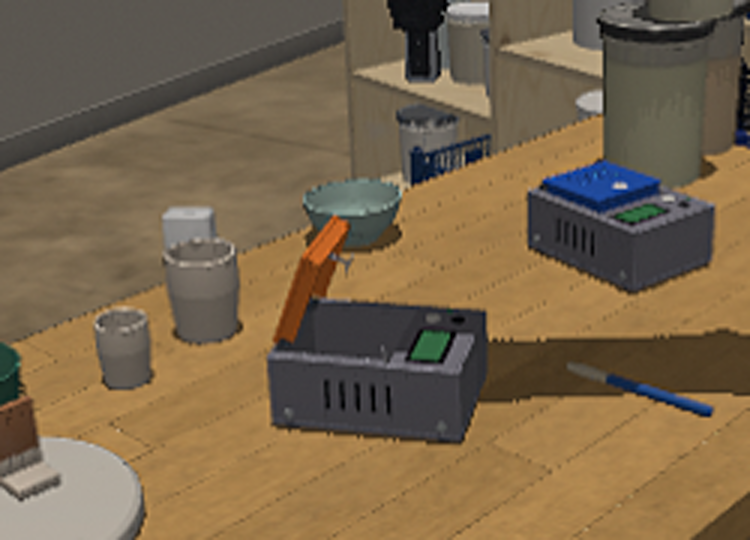

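The orange lid stands open at crop (315,280) with the hand well clear above it. The blue lid is shut and nothing else has moved. I'll hold still for 2.5 s, then check and hand in.

>>> drive_tool(
  twist=[
    [0,0,0],
    [0,0,0],
    [0,0,0],
    [0,0,0],
    [0,0,0],
    [0,0,0],
    [0,0,0],
    [0,0,0],
    [0,0,0],
    [0,0,0],
  ],
  delta_pos=[
    [0,0,0],
    [0,0,0],
    [0,0,0],
    [0,0,0],
    [0,0,0],
    [0,0,0],
    [0,0,0],
    [0,0,0],
    [0,0,0],
    [0,0,0],
  ],
  grip=[1,1,1,1,1,1,1,1,1,1],
)

```text
t: 6.08
tool_pos: [0.4951, 0.2309, 0.2668]
tool_rot: [-0.0, -0.172, 0.985, -0.0]
contact_force: [-0.0, -0.2, 0.9]
opening: -0.0002
grasp_force: 0.0
```

>>> drive_tool(
  twist=[
    [0,0,0],
    [0,0,0],
    [0,0,0],
    [0,0,0],
    [0,0,0],
    [0,0,0],
    [0,0,0],
    [0,0,0],
    [0,0,0],
    [0,0,0],
  ],
  delta_pos=[
    [0,0,0],
    [0,0,0],
    [0,0,0],
    [0,0,0],
    [0,0,0],
    [0,0,0],
    [0,0,0],
    [0,0,0],
    [0,0,0],
    [0,0,0],
  ],
  grip=[1,1,1,1,1,1,1,1,1,1],
)

```text
t: 6.92
tool_pos: [0.4951, 0.2309, 0.2668]
tool_rot: [-0.0, -0.172, 0.985, -0.0]
contact_force: [0.2, -0.2, 0.5]
opening: 0.0003
grasp_force: 0.0
```

>>> drive_tool(
  twist=[
    [0,0,0],
    [0,0,0],
    [0,0,0],
    [0,0,0],
    [0,0,0],
    [0,0,0],
    [0,0,0],
    [0,0,0],
    [0,0,0],
    [0,0,0],
  ],
  delta_pos=[
    [0,0,0],
    [0,0,0],
    [0,0,0],
    [0,0,0],
    [0,0,0],
    [0,0,0],
    [0,0,0],
    [0,0,0],
    [0,0,0],
    [0,0,0],
  ],
  grip=[1,1,1,1,1,1,1,1,1,1],
)

```text
t: 7.75
tool_pos: [0.4951, 0.231, 0.2668]
tool_rot: [-0.0, -0.172, 0.985, 0.0]
contact_force: [0.2, -0.1, -0.5]
opening: -0.0002
grasp_force: 0.0
```

Run:
```python
from h import *
c=imaging.camera("scene"); a=cv2.imread("pics/s3.png"); b=cv2.resize(c["frame"][120:300,180:430,::-1],None,fx=3,fy=3,interpolation=cv2.INTER_CUBIC)
print("changed px since open:",(cv2.absdiff(a,b).max(2)>40).sum()); print(ctrl.hand_in())
```

```text
changed px since open: 15
the job is handed in; nothing more can be done
None
```

The orange lid was pressed once at the dot, popped open and stayed standing open with the hand clear for over 2.5 s; the blue monitor, cup, bowl and brush were not touched, and the job is handed in (no verdict was returned).

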